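# Free the seized pivot pin of an analyser's pump drive

## Robot

A 6-joint arm with a two-finger parallel gripper is mounted at the origin on the work surface. World frame = base frame: x ahead of the robot, y to its left, z up, the work surface at z = 0. Lengths are in mm, angles in rad, forces in N, time in s.
With the tool pointing down it reaches from about 275 to 825 mm from the base axis. Payload 4.9 kg.
Tool frame: the origin (TCP) lies midway between the tips of the shut fingers; the grasp point (between the pads) lies behind it (grip_depth is the z of the grasp point in the tool frame, in mm); z points along the fingers, y is the line along which they close (so a half turn about z gives the same grasp; the last joint's range is limited). The gripper opens to 85 mm and grips with 20 to 120 N. Pads are 22 mm wide; open, the fingers measure 114 mm over their backs; the gripper's body (76 mm by 85 mm) begins 54 mm behind the grasp point. The pads swing forward as they close: fully open they stand 13 mm farther back than shut.
Start: joints at [1.039, 0.326, -0.193, 1.052, 0, 1.437], TCP at [213.061, 507.073, 201.881] pointing down, gripper open.
Joint ranges: [-2.65, 2.65], [-0.97, 1.79], [-1.3, 1.35], [-1.93, 2.1], [-1.47, 1.37], [-3.14, 3.14]. Speed limits (rad/s): [2.57, 2.57, 3.14, 3.14, 3.14, 3.14].

## Interface

Orientations are given as [roll, pitch, yaw] about the fixed x, y, z axes, in that order (R = Rz(yaw) Ry(pitch) Rx(roll)).
In Python, from rig import get_state, grab_frame, job_done, find_in, tip_of, grip_depth gives the robot as it stands. The module is installed in compiled form; this text tells all that it offers.
- The arm moves only by the shell command python3 -m jog 'ROWS' [FORCE]. ROWS is a JSON object of lists of equal length, an entry for each row: "turn": the turn, a rotation vector about the tool's x, y, z in rad, a list of three; "xyz": the shift along the tool's x, y, z in cm, a list of three; "claw": the finger opening in cm, from 0 to 8.54. A call has exactly 10 rows; each row shifts and turns the commanded pose from where the row before left it, along the tool's axes as they then stand; what a row does not reach is not made up. A row lasts 1/10 s, in which the tool goes at most 50 mm and 8.59 degrees, less where a joint would pass 70% of its speed; a pose out of reach is approached as far as the arm can. A call with a gripper value outside its range is refused whole. The fingers move at their own pace and stop on an object; FORCE is the grip in N (left out, the last holds). Time passes only in rows, so rows that do not move let the fingers close, or fill a call up. It gives the time, the measured TCP pose, the force, the opening and the grip force at its end, in the units of the state.
- get_state(): the state, without advancing time (a new reading comes with each control period).
- grab_frame(name): name is "side" or "top"; returns a dict with "pixels" (480x640x3 uint8, blue, green, red), "fx", "fy", "cx", "cy" (pixels), "xyz" and "rotation" of the camera in the world. Camera axes: x right, y down, z forward; pixel columns grow to the right and rows downward; lengths in mm; the calibration is good to about 2 mm. A picture is of the moment at which its call begins. There is no depth.
- job_done(): hands the job in; it is judged then, once.
Trained networks look in the newest picture that a camera, given by its name, has taken for a name from the list of things; names that differ only in an ending like _2 or _b are one class to them, and where a whole thing is asked for, a point or a joint stands for the part that bears it (a point fixed in the world has none). Each returns a list of dicts, best first, with "p" (0 to 1); they miss things now and then, are a little off and sometimes report something else, mostly with a low value. They report only what shows in the picture. A call takes as long as a camera call. They do not tell look-alikes from the thing itself.
- find_in(camera, label): "at" ([row, column] in pixels, amid what is visible of it).
- tip_of(camera, label): "at" ([row, column] in pixels: a listed point, or the origin of a listed thing).
The state is a dict: "clock": time; "qpos": joint angles; "qd": joint speeds; "joint_efforts": joint torques, N m; "position": TCP position; "tcp_rot": TCP orientation; "force": force on the tool from outside, world axes, zero at the start; "moment": the same for the moment, N m; "opening": finger opening in mm; "grasp_force": force on a finger pad.
Only numpy, scipy, OpenCV 4.12 (cv2) and the standard library are available. Lean on these libraries where they do the work, as an engineer would, in place of code of your own. Each camera call takes 0.05 s, during which the arm holds its last target. There are 200 camera calls.

## Task

The pivot pin is seized in the fork of the pump drive, and the fork only sits on its base plate by its weight: work the pin out upward by its flat head, twisting it back and forth while pulling, without lifting the fork off the base plate. Drop the pin into the grey scrap tub, then slide the loose link out of the fork and lay it flat and wholly on the rubber mat. Leave the other things on the bench where they stand.

Things in the scene. Friction and masses are not known exactly. Their poses are not given: they have to be found in the camera images.
- stand: Dark steel base plate fixed to the bench, 110 mm (x) by 265 mm (y, from -138 to +128), 10 mm thick; origin on the bench right under the pin's axis, z up. It carries the fork, the link and the pin, a rest block under the link (y -115 to -95, 34 mm high) and a guide rod.
- rod_top (a point): Top of the upright steel guide rod, 16 mm across (foot 32 mm), 180 mm high above the bench, at y +105 mm on the base plate: an obstacle.
- bore (a point): Mouth of the bore in the fork's top, on the pin's axis, 82 mm above the bench. Aluminium fork in the stand's frame: x +-35, y -30 to +50 mm; lower lug 10 to 34 mm above the bench, slot 34 to 54 mm, open towards -y and to both x sides, upper lug 54 to 82 mm, closed at the back at y +30 to +50.
- fork (a joint): How far the fork has risen from the base plate (m): 0 = sitting down, stop at 0.015. It can only slide straight up, cannot turn, and nothing but its own weight (1.35 kg, about 13 N) holds it down.
- pin_head (a point): Centre of the steel pin's flat upright head, 104 mm above the bench at the start: head 46 mm long (pin's x), 12 mm thick (pin's y), 36 mm high. Under it a collar 30 mm across, 4 mm thick, lies on the fork's top (82 to 86 mm above the bench). z points up along the pin; whole length 106 mm, mass about 0.16 kg.
- pin_land (a point): Middle of the pin's thick part (20 mm across, 30 mm long), dry-seized in the upper lug until the pin has risen 18 mm. Pulled straight it holds with 20 to 35 N and the fork comes up too. Friction acts against the total sliding: rising at most 3 to 4 mm per 1.4 rad of twist leaves little drag along the axis. It turns either way without limit.
- pin_tip (a point): Lower end of the pin, 88 mm below the head's centre, 16 mm above the bench at the start; the lowest 36 mm are a shank 13 mm across with a round tip (it will not stand by itself) that passes through the link's eye into the lower lug. It is out of the fork once higher than 82 mm.
- pin_center (a point): Middle of the pin's whole length (106 mm), 35 mm below the head's centre.
- link_center (a point): Centre of the steel link, half-way up, 42 mm above the bench, at stand (0, -60) mm. Bar 160 mm long (its y), 22 mm wide (x), 16 mm thick, z up, with a square eye 40 x 40 mm (hole 17 mm) at its +y end. Lies level in the slot and on the rest block, held by the pin; then it slides out towards the stand's -y (50 mm until out of the fork). 0.22 kg.
- link_eye (a point): Centre of the link's eye, 60 mm from link_center towards the link's +y.
- link_end (a point): Plain end of the link, 75 mm from link_center towards -y (5 mm short of the very end).
- tub: Open grey plastic scrap tub, fixed, 140 mm (x) x 120 mm (y) x 70 mm high outside, walls and floor 4 mm; origin at the centre of its underside.
- mat: Flat black rubber mat, fixed, 220 mm (x) x 170 mm (y) x 4 mm thick; origin at the centre of its underside.
- manifold: White valve manifold block, 30 x 120 x 30 mm high, lying along its y, near the stand on its +x side; origin at the centre of its underside. Bystander: leave it alone.
- wrench: Steel spanner 150 mm long, 8 mm high, lying along its x, near the stand on its -x side; origin at the centre of its underside. Bystander: leave it alone.
- flask: Amber bottle, 60 mm across, 130 mm tall; origin at the centre of its underside. Bystander: leave it alone.
- cup: Orange cup, 76 mm across, 65 mm tall; origin at the centre of its underside. Bystander: leave it alone.
- jar: White jar, 72 mm across, 100 mm tall; origin at the centre of its underside. Bystander: leave it alone.
- cylinder: Aluminium pump cylinder on a 60 mm square foot, 121 mm tall with its rod, close to the stand; origin at the centre of its underside. Bystander: leave it alone.
- screwdriver: Screwdriver with a yellow handle, 190 mm long, 26 mm high, lying along its x; origin at the centre of its underside. Bystander: leave it alone.
Mind the look-alikes: they are no part of the job. What is shaped like the part that bears pin_head but red is not meant. What is shaped like the part that bears link_center but yellow is not meant.

How it is judged:
By the outcome, as a careful person would: the job done as asked, in the order asked, and still so for the second after the job is handed in, with the robot touching nothing.
It also fails if it takes over 69 s, if anything falls off the work surface, if the arm or the gripper's body presses on something with over 40 N, if the wrist force passes 120 N, or if a joint passes its speed limit or range.

## Working session

There is one attempt and no reset: what is moved stays moved. The work goes in short steps, Python scripts to look and compute and a shell command to move; the robot and the scene stay as the last step left them, time stands still between calls to the robot, and variables do not carry over. Pictures are saved under pics/ and viewed, at most 10 in all, crops included, and the job is handed in when it is done.

```bash
mkdir -p pics; cat > h.py <<'E'
import numpy as np, cv2
from rig import *
from scipy.spatial.transform import Rotation as R
def cam(n):
    f=grab_frame(n); K=np.array([[f['fx'],0,f['cx']],[0,f['fy'],f['cy']],[0,0,1.]])
    return f,K,np.array(f['rotation'],float).reshape(3,3),np.array(f['xyz'],float)
def ray(c,at):
    f,K,Rm,o=c; d=Rm@np.linalg.solve(K,[at[1],at[0],1.]); return o,d
def onz(c,at,z):
    o,d=ray(c,at); return o+d*(z-o[2])/d[2]
def tri(c1,a1,c2,a2):
    o1,d1=ray(c1,a1);o2,d2=ray(c2,a2)
    t=np.linalg.lstsq(np.c_[d1,-d2],o2-o1,rcond=None)[0]
    p,q=o1+d1*t[0],o2+d2*t[1]; return (p+q)/2,np.linalg.norm(p-q)
def proj(c,p):
    f,K,Rm,o=c; v=K@(Rm.T@(np.array(p)-o)); return v[1]/v[2],v[0]/v[2]
E
python3 - <<'E'
from h import *
np.set_printoptions(precision=1,suppress=True)
s=get_state();print(s,grip_depth)
cs={n:cam(n) for n in('side','top')}
for n,c in cs.items(): cv2.imwrite(f'pics/{n}0.png',c[0]['pixels']);print(n,c[3],c[2].round(2).tolist())
Z=dict(stand=0,rod_top=180,bore=82,pin_head=104,link_center=42,link_eye=42,link_end=42,tub=0,mat=0,manifold=0,wrench=0,flask=0,cup=0,jar=0,cylinder=0,screwdriver=0)
for k,z in Z.items():
    for n in cs:
        print(k,n,[(np.round(d['at']).tolist(),round(d['p'],2),onz(cs[n],d['at'],z)[:2].round(0).tolist()) for d in tip_of(n,k)[:3]])
E
```

```text
{'clock': 0.0, 'qpos': array([ 1. ,  0.3, -0.2,  1.1, -0. ,  1.4]), 'qd': array([-0.,  0.,  0., -0.,  0.,  0.]), 'joint_efforts': array([  0. , -44.3,  26.2,   0. ,   0. ,   0. ]), 'position': array([212.7, 506.5, 201.1]), 'tcp_rot': array([-3.1, -0. ,  2.7]), 'force': array([ 0.4, -0. ,  0.2]), 'moment': array([ 0., -0., -0.]), 'grasp_force': 0.0, 'opening': 85.6168724718558} -18.700000000000003Traceback (most recent call last):
  File "<stdin>", line 4, in <module>
  File "h.py", line 6, in cam
    return f,K,np.array(f['rotation'],float).reshape(3,3),np.array(f['xyz'],float)
               ~~~~~~~~~~~~~~~~~~~~~~~~~~~~~~~~~~~~~^^^^^
ValueError: cannot reshape array of size 3 into shape (3,3)
```

```bash
sed -i "s/np.array(f\['rotation'\],float).reshape(3,3)/R.from_euler('xyz',f['rotation']).as_matrix()/" h.py
python3 - <<'E'
from h import *
np.set_printoptions(precision=3,suppress=True)
print(get_state()['tcp_rot'])
cs={n:cam(n) for n in('side','top')}
for n,c in cs.items(): cv2.imwrite(f'pics/{n}0.png',c[0]['pixels']);print(n,c[3],c[2].round(2).tolist(),c[1][0,0])
Z=dict(stand=0,rod_top=180,bore=82,pin_head=104,link_center=42,link_eye=42,link_end=42,tub=0,mat=0,manifold=0,wrench=0,flask=0,cup=0,jar=0,cylinder=0,screwdriver=0)
for k,z in Z.items():
    for n in cs:
        print(k,n,[(np.round(d['at']).tolist(),round(d['p'],2),onz(cs[n],d['at'],z)[:2].round(0).tolist()) for d in tip_of(n,k)[:3]])
E
```

```text
[-3.14  -0.     2.744]
side [ 362.391 -749.042  611.074] [[0.97, -0.13, 0.21], [-0.25, -0.51, 0.82], [0.0, -0.85, -0.53]] 466.62483708896985
top [485.578 -15.017 994.342] [[-0.02, -1.0, 0.09], [-1.0, 0.03, 0.01], [-0.01, -0.09, -1.0]] 440.88350023057416
stand side [([289.0, 315.0], 0.88, [568.0, 8.0])]
stand top [([242.0, 309.0], 0.6, [567.0, 18.0]), ([285.0, 312.0], 0.21, [470.0, 13.0])]
rod_top side [([187.0, 306.0], 0.62, [581.0, 132.0]), ([298.0, 265.0], 0.45, [431.0, -218.0])]
rod_top top [([230.0, 249.0], 0.66, [579.0, 123.0]), ([182.0, 219.0], 0.61, [671.0, 179.0])]
bore side [([260.0, 312.0], 0.77, [560.0, 1.0])]
bore top [([241.0, 308.0], 0.95, [564.0, 18.0]), ([229.0, 249.0], 0.24, [591.0, 139.0])]
pin_head side [([250.0, 403.0], 0.68, [735.0, -42.0]), ([246.0, 315.0], 0.56, [570.0, 17.0])]
pin_head top [([238.0, 310.0], 0.63, [568.0, 12.0]), ([162.0, 383.0], 0.51, [720.0, -141.0]), ([148.0, 318.0], 0.5, [753.0, -9.0])]
link_center side [([359.0, 217.0], 0.88, [352.0, -183.0]), ([287.0, 317.0], 0.77, [560.0, -38.0]), ([189.0, 307.0], 0.3, [650.0, 398.0])]
link_center top [(
[... 857 characters left out ...]
0])]
wrench top [([284.0, 314.0], 0.77, [473.0, 9.0])]
flask side [([229.0, 349.0], 0.87, [719.0, 230.0])]
flask top [([183.0, 219.0], 0.59, [709.0, 222.0])]
cup side [([393.0, 443.0], 0.59, [700.0, -307.0]), ([264.0, 356.0], 0.44, [683.0, 74.0])]
cup top [([183.0, 448.0], 0.57, [695.0, -304.0])]
jar side [([327.0, 426.0], 0.9, [745.0, -157.0])]
jar top [([160.0, 384.0], 0.91, [753.0, -159.0])]
cylinder side [([189.0, 307.0], 0.68, [672.0, 486.0]), ([264.0, 358.0], 0.63, [688.0, 71.0])]
cylinder top [([190.0, 283.0], 0.56, [689.0, 75.0]), ([159.0, 385.0], 0.21, [754.0, -161.0])]
screwdriver side [([278.0, 210.0], 0.98, [356.0, 101.0])]
screwdriver top [([336.0, 272.0], 0.78, [359.0, 105.0])]
```

View pics/side0.png

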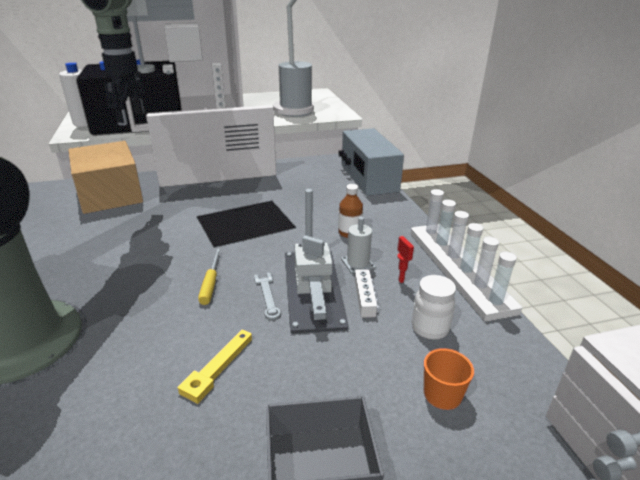

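View pics/top0.png

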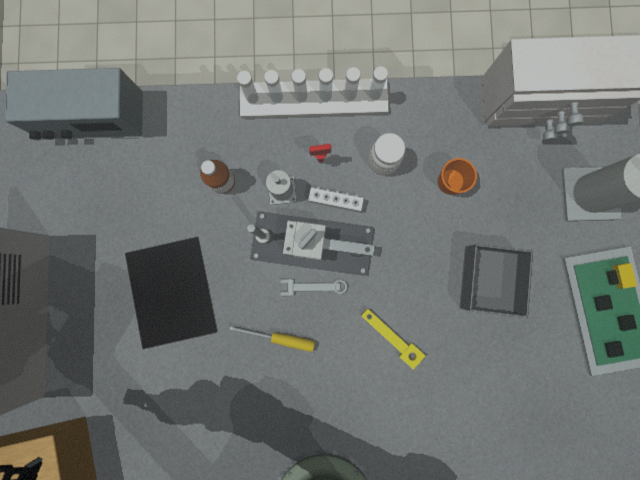

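```bash
python3 - <<'E'
from h import *
t=cv2.imread('pics/top0.png');s=cv2.imread('pics/side0.png')
a=cv2.resize(t[205:275,250:380],None,fx=6,fy=6,interpolation=3)[:, :780]
cv2.imwrite('pics/c1.png',a)
b=cv2.resize(s[180:335,280:410],None,fx=3.8,fy=3.8,interpolation=3);cv2.imwrite('pics/c2.png',b)
cs={n:cam(n) for n in('side','top')}
np.set_printoptions(precision=1,suppress=True)
b=lambda k,i=0,j=0:tri(cs['side'],tip_of('side',k)[i]['at'],cs['top'],tip_of('top',k)[j]['at'])
for k,i,j in(('pin_head',1,0),('stand',0,0),('bore',0,0),('rod_top',0,0),('link_end',0,1),('link_center',1,1)): 
    try: print(k,*b(k,i,j))
    except Exception as e: print(k,e)
E
```

```text
pin_head [649.  -21.6 113.6] 174.86941208607814
stand [566.3  19.8  -5.1] 1.9603557959577085
bore [564.5  16.6  88.5] 0.3948507707627874
rod_top [581.8 118.  181.4] 6.277751211798412
link_end [ 480.8 -119.1   20. ] 145.13842947457417
link_center [ 354.5 -156.3    6.4] 4.456740311075592
```

View pics/c1.png

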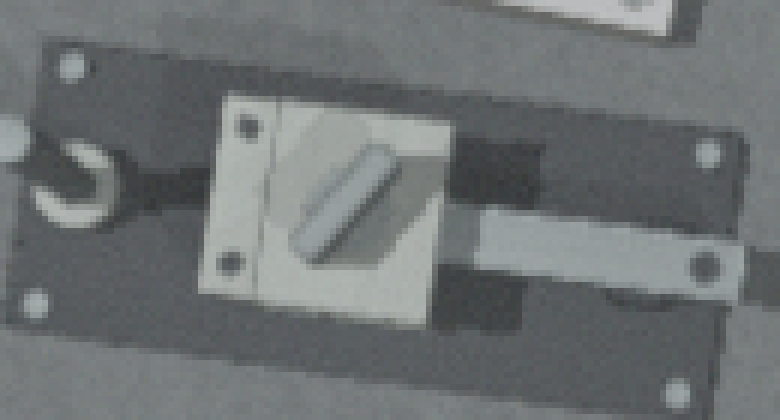

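View pics/c2.png

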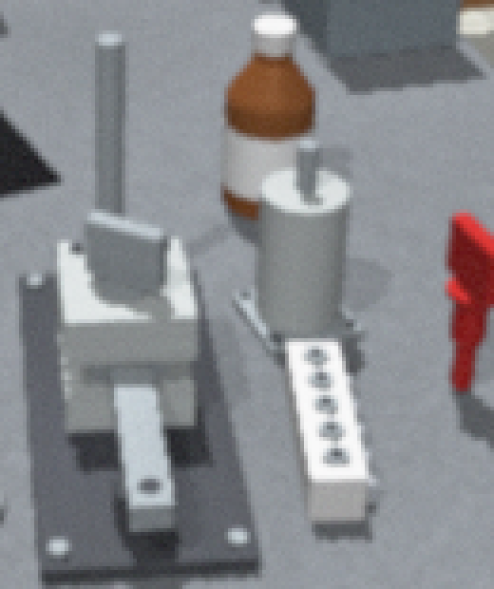

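```bash
python3 - <<'E'
from h import *
np.set_printoptions(precision=2,suppress=True)
c=cam('top');s=cam('side')
w=lambda x,y,z:onz(c,(205+y/6-.4,250+x/6-.4),z)
B=[w(*p,10) for p in((72,65),(708,152),(35,304),(678,395))]
for p in B:print(p)
print('ctr',np.mean(B,0))
for a,b in((0,1),(2,3)): d=B[a]-B[b];print('stand y len,yaw',np.linalg.norm(d),np.arctan2(-d[0],d[1]))
e1,e2=w(303,252,122),w(388,153,122);d=e2-e1;print('head',(e1+e2)/2,np.linalg.norm(d),np.arctan2(d[1],d[0]))
# side view, top edge of head, crop c2
q=lambda x,y,z:onz(s,(180+y/3.8-.4,280+x/3.8-.4),z)
e1,e2=q(89,213,122),q(163,235,122);d=e2-e1;print('head side',(e1+e2)/2,np.linalg.norm(d),np.arctan2(d[1],d[0]))
for k,z in(('tub',70),('mat',4)):
  for n,cc in(('top',c),('side',s)): print(k,n,[(np.round(x['at']),round(x['p'],2),onz(cc,x['at'],z)[:2]) for x in find_in(n,k)])
# tub rim corners / mat corners guessed from the picture
for p in((246,472),(250,531),(314,527),(309,465)): print('tub',onz(c,p,70))
for p in((238,199),(252,126),(347,142),(332,216)): print('mat',onz(c,p,4))
E
```

```text
[629.9  122.93  10.  ]
[ 590.73 -114.7    10.  ]
[540.32 137.91  10.  ]
[ 500.48 -100.42   10.  ]
ctr [565.36  11.43  10.  ]
stand y len,yaw 240.84167138716342 -0.16334408657877122
stand y len,yaw 241.6404169166064 -0.16562431482150625
head [565.12  17.08 122.  ] 43.254829331897824 -0.7316125696298063
head side [564.83  15.55 122.  ] 44.42931199766068 -0.764536405403173
tub top [(array([280., 495.]), 0.7, array([ 473.51, -369.25]))]
tub side [(array([440., 322.]), 0.97, array([ 472.27, -387.21]))]
mat top [(array([244., 346.]), 0.69, array([559.68, -66.07])), (array([291., 170.]), 0.6, array([464.98, 331.05])), (array([239., 306.]), 0.15, array([574.2 ,  23.03]))]
mat side [(array([223., 245.]), 0.76, array([461.31, 319.76])), (array([295., 314.]), 0.3, array([560.85, -16.88]))]
tub [ 544.8  -325.51   70.  ]
tub [ 533.28 -447.58   70.  ]
tub [ 401.65 -430.27   70.  ]
tub [ 414.87 -303.7    70.  ]
mat [583.02 266.35   4.  ]
mat [555.53 432.01   4.  ]
mat [343.65 393.02   4.  ]
mat [372.56 228.44   4.  ]
```

Chosen: the grey pin, its head at side (246,315) and top (238,310). The red pin at side (250,403) / top (148,318) is the look-alike. The link is the grey one at side (287,317) / top (245,335), not the yellow one at side (359,217) / top (336,389). The crops show the grey flat head standing on the aluminium fork, turned about -0.75 rad, with its axis near (566,16). The mat is around top (290,171) and the tub around top (280,497).

```bash
Z='[0,0,0]'
python3 -m jog '{"turn":[[0,0,0],[0,0,0],[0,0,0],[0,0,0],[0,0,0],[0,0,0],[0,0,0],[0,0,0],[0,0,0],[0,0,0]],"xyz":[[-3.68,-2.25,0],[-3.68,-2.25,0],[-3.68,-2.25,0],[-3.68,-2.25,0],[-3.68,-2.25,0],[-3.68,-2.25,0],[-3.68,-2.25,0],[-3.68,-2.25,0],[-3.68,-2.25,0],[-3.68,-2.25,0]],"claw":[5,5,5,5,5,5,5,5,5,5]}' 40
python3 -m jog '{"turn":[[0,0,0],[0,0,0],[0,0,0],[0,0,0],[0,0,0.118],[0,0,0.118],[0,0,0.118],[0,0,0],[0,0,0],[0,0,0]],"xyz":[[-3.68,-2.25,0],[-3.68,-2.25,0],[-3.68,-2.25,0],[-3.68,-2.25,0],[0,0,0],[0,0,1],[0,0,1.5],[0,0,1],[0,0,1],[0,0,0]],"claw":[5,5,5,5,5,5,5,5,5,5]}'
python3 -c "
from h import *
s=get_state();print(s['position'],s['tcp_rot'],s['opening'],s['qpos'])"
```

```text
clock: 3.75
position: [466.1, 155.5, 202.1]
tcp_rot: [3.141, 0.0, 2.744]
force: [1.0, 1.2, 0.6]
opening: 50.0
grasp_force: 0.0
clock: 4.75
position: [564.9, 17.3, 155.4]
tcp_rot: [-3.14, -0.002, 2.392]
force: [-0.1, -0.5, -0.5]
opening: 50.1
grasp_force: 0.0
[564.94303375  17.30824539 155.44108967] [-3.14006040e+00 -2.02451603e-03  2.39162953e+00] 50.08817799366812 [-9.99640067e-02  3.90392196e-01 -2.21794452e-01  9.61148662e-01
  5.40260542e-06  6.49997555e-01]
```

```bash
python3 - <<'E'
from h import *
a=cam('top')[0]['pixels'];b=cam('side')[0]['pixels']
A=cv2.resize(a[190:290,250:350],(400,400),interpolation=3);B=cv2.resize(b[190:290,265:365],(400,400),interpolation=3)
cv2.imwrite('pics/c3.png',np.hstack([A,B]))
E
```

```text
(no output)
```

View pics/c3.png

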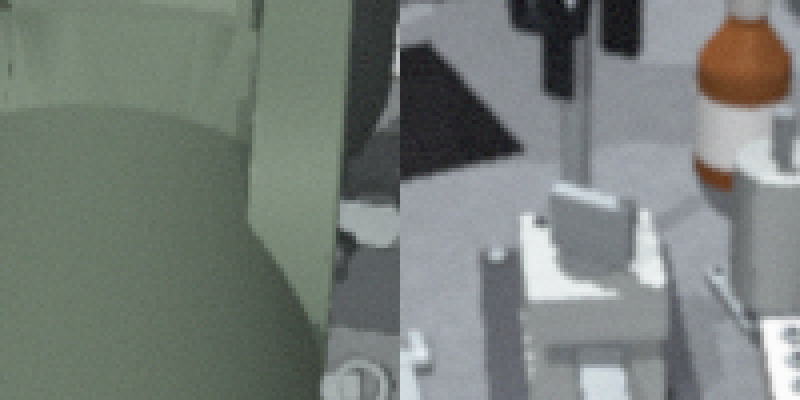

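Side crop: fingertips at about (345,572) and (333,620) of the crop's right half straddle the grey head. The alignment is good, so I lower and close.

```bash

python3 -m jog '{"turn":[[0,0,0],[0,0,0],[0,0,0],[0,0,0],[0,0,0],[0,0,0],[0,0,0],[0,0,0],[0,0,0],[0,0,0]],"xyz":[[0,0,1.5],[0,0,1.5],[0,0,1.5],[0,0,1],[0,0,0.8],[0,0,0],[0,0,0],[0,0,0],[0,0,0],[0,0,0]],"claw":[5,5,5,5,5,4,3,2,1,0.8]}' 70
python3 -m jog '{"turn":[[0,0,0],[0,0,0],[0,0,0],[0,0,0],[0,0,0.05],[0,0,0.1],[0,0,0.14],[0,0,0.14],[0,0,0.14],[0,0,0.14]],"xyz":[[0,0,0],[0,0,0],[0,0,0],[0,0,0],[0,0,0],[0,0,0],[0,0,-0.02],[0,0,-0.03],[0,0,-0.03],[0,0,-0.03]],"claw":[0.8,0.8,0.8,0.8,0.8,0.8,0.8,0.8,0.8,0.8]}'
python3 -c "
from h import *
s=get_state();print(s['position'],s['tcp_rot'],s['force'],s['moment'],s['qpos'])"
```

```text
clock: 5.85
position: [566.3, 17.0, 94.3]
tcp_rot: [3.141, 0.001, 2.39]
force: [0.2, -0.5, 0.5]
opening: 8.2
grasp_force: 0.0
clock: 6.85
position: [566.0, 17.1, 95.0]
tcp_rot: [-3.142, -0.0, 1.674]
force: [-0.2, -0.2, -0.1]
opening: 7.9
grasp_force: 0.0
[565.99433793  17.08047198  94.97297617] [-3.14154858e+00 -1.46969192e-05  1.67401495e+00] [-0.23594952 -0.15822259 -0.12320076] [ 0.07877455  0.04275453 -0.03440732] [-1.00180850e-01  4.47682061e-01 -3.01857587e-01  8.21302816e-01
  5.49026505e-06  1.36739685e+00]
```

```bash
python3 - <<'E'
from h import *
c=cam('side');b=c[0]['pixels']
cv2.imwrite('pics/c4.png',cv2.resize(b[190:290,255:375],(720,600),interpolation=3))
for z in(95,114):print(proj(c,[566,17,z]))
E
```

```text
(np.float64(249.40984214127855), np.float64(312.9765511576469))
(np.float64(241.4671214552662), np.float64(313.02508422557077))
```

View pics/c4.png

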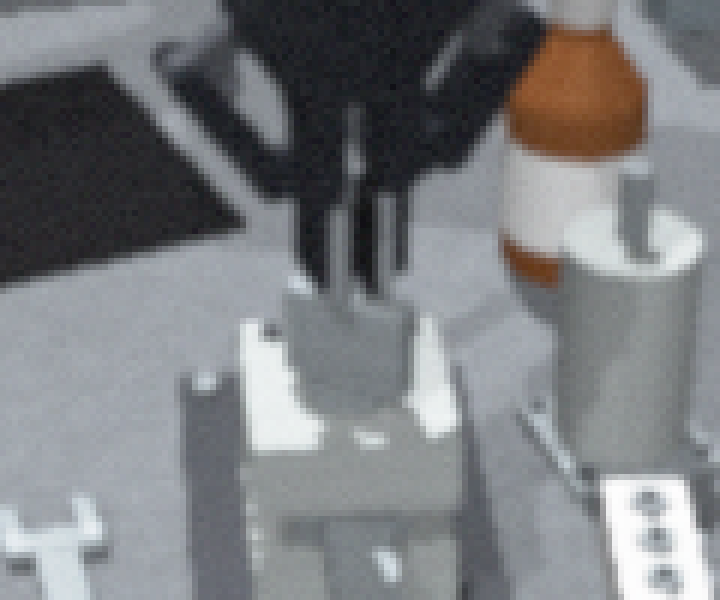

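```bash
python3 - <<'E'
from h import *
np.set_printoptions(precision=1,suppress=True)
c=cam('side');t=cam('top')
for at in((214,305),(204,320)):
  for z in(155,165): print(z,onz(c,at,z))
print('exp',[np.array([565+s*25*.68,17.3+s*25*.73]) for s in(1,-1)])
print([(x['at'],x['p']) for x in tip_of('side','pin_head')],proj(c,[566,16.5,104]))
a=t[0]['pixels'];cv2.imwrite('pics/c5.png',np.vstack([cv2.resize(a[190:290,250:350],(600,600),interpolation=3)]))
E
```

```text
155 [560.   59.3 155. ]
165 [555.7  41.6 165. ]
155 [601.2  94.2 155. ]
165 [596.   75.7 165. ]
exp [array([582. ,  35.5]), array([548. ,  -0.9])]
[([251.1, 406.6], 0.95), ([244.5, 310.6], 0.56)] (np.float64(245.79825865960868), np.float64(313.062346840373))
```

View pics/c5.png

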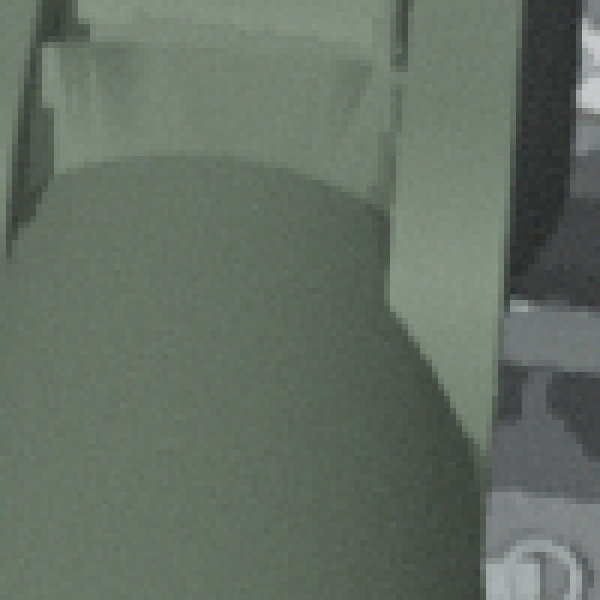

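The crop shows the fingers above the head: visible tips are about 22–30 mm higher than the reported TCP, so nothing was gripped. I'll open, turn back, and check the head region against the first picture.

```bash

python3 -m jog '{"turn":[[0,0,0],[0,0,-0.12],[0,0,-0.12],[0,0,-0.12],[0,0,-0.12],[0,0,-0.12],[0,0,-0.12],[0,0,0],[0,0,0],[0,0,0]],"xyz":[[0,0,0],[0,0,0],[0,0,0],[0,0,0],[0,0,0],[0,0,0],[0,0,0],[0,0,0],[0,0,0],[0,0,0]],"claw":[5,5,5,5,5,5,5,5,5,5]}' 70
python3 - <<'E'
from h import *
b=cam('side')[0]['pixels'];a=cv2.imread('pics/side0.png')
f=lambda x:cv2.resize(x[205:290,270:360],(400,378),interpolation=3)
cv2.imwrite('pics/c6.png',np.hstack([f(a),f(b)]))
E
```

```text
clock: 8.05
position: [566.0, 17.1, 95.0]
tcp_rot: [-3.142, -0.0, 2.399]
force: [1.2, 0.2, 0.9]
opening: 49.8
grasp_force: 0.0
```

View pics/c6.png

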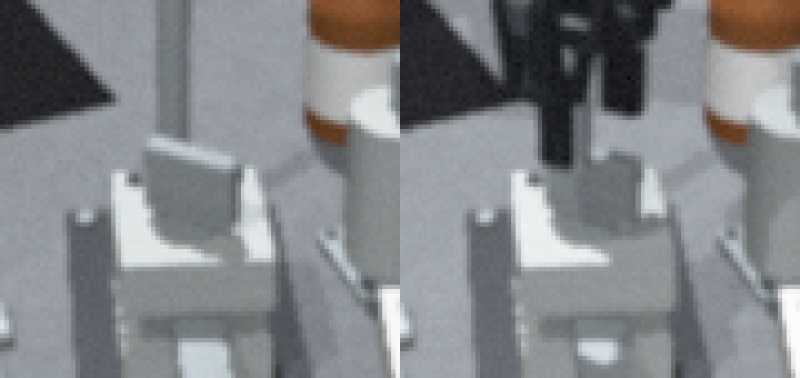

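```bash
python3 - <<'E'
from h import *
c=cam('side')
for p,at in(([549,-1],(242,305)),([583,35.3],(230,319.6))):
  for z in(95,105,115,125,135): print(p,z,np.round(proj(c,[*p,z]),1),at)
E
```

```text
[549, -1] 95 [255.3 307. ] (242, 305)
[549, -1] 105 [251.1 307. ] (242, 305)
[549, -1] 115 [246.9 307. ] (242, 305)
[549, -1] 125 [242.6 307. ] (242, 305)
[549, -1] 135 [238.2 307. ] (242, 305)
[583, 35.3] 95 [243.6 318.7] (230, 319.6)
[583, 35.3] 105 [239.5 318.7] (230, 319.6)
[583, 35.3] 115 [235.4 318.8] (230, 319.6)
[583, 35.3] 125 [231.2 318.9] (230, 319.6)
[583, 35.3] 135 [226.9 318.9] (230, 319.6)
```

```bash

python3 -m jog '{"turn":[[0,0,0],[0,0,0],[0,0,0],[0,0,0],[0,0,0],[0,0,0],[0,0,0],[0,0,0],[0,0,0],[0,0,0]],"xyz":[[0,0,0.5],[0,0,0.6],[0,0,0.6],[0,0,0.5],[0,0,0.3],[0,0,0],[0,0,0],[0,0,0],[0,0,0],[0,0,0]],"claw":[5,5,5,5,5,3,2,1.5,1,0.5]}' 70
python3 - <<'E'
from h import *
b=cam('side')[0]['pixels'];a=cv2.imread('pics/side0.png')
f=lambda x:cv2.resize(x[205:290,270:360],(400,378),interpolation=3)
cv2.imwrite('pics/c7.png',np.hstack([f(a),f(b)]))
s=get_state();print(s['force'],s['opening'],s['grasp_force'])
E
```

```text
clock: 9.15
position: [566.5, 17.0, 70.2]
tcp_rot: [3.141, 0.001, 2.4]
force: [-0.4, -0.0, -1.1]
opening: 11.0
grasp_force: 68.4
[ 1.64686732 -0.75628125 -0.5178176 ] 10.584990632496117 68.40105772018433
```

```bash

python3 -m jog '{"turn":[[0,0,0],[0,0,0.07],[0,0,0.14],[0,0,0.14],[0,0,0.14],[0,0,0.14],[0,0,0.14],[0,0,0.14],[0,0,0.14],[0,0,0.14]],"xyz":[[0,0,0],[0,0,0],[0,0,0],[0,0,-0.02],[0,0,-0.03],[0,0,-0.03],[0,0,-0.03],[0,0,-0.03],[0,0,-0.03],[0,0,-0.03]],"claw":[0.5,0.5,0.5,0.5,0.5,0.5,0.5,0.5,0.5,0.5]}'
python3 -c "
from h import *
s=get_state();print(s['position'],s['tcp_rot'],s['force'],s['moment'],s['qpos'])"
```

```text
clock: 10.2
position: [564.9, 17.0, 70.9]
tcp_rot: [-3.139, 0.001, 1.205]
force: [2.0, -1.2, -7.3]
opening: 10.4
grasp_force: 68.2
[564.89882985  17.04341592  70.92872374] [-3.13945995e+00  9.76271443e-04  1.20466755e+00] [ 2.02714022 -1.19749596 -7.30939998] [-0.11721489 -0.21203404  0.27168499] [-1.00212204e-01  4.74386294e-01 -3.29045931e-01  7.69678402e-01
 -3.81494845e-04  1.83671438e+00]
```

```bash
python3 - <<'E'
from h import *
b=cam('side')[0]['pixels'];a=cv2.imread('pics/side0.png')
f=lambda x:cv2.resize(x[205:290,270:360],(400,378),interpolation=3)
cv2.imwrite('pics/c8.png',np.hstack([f(a),f(b)]))
E
```

```text
(no output)
```

View pics/c8.png

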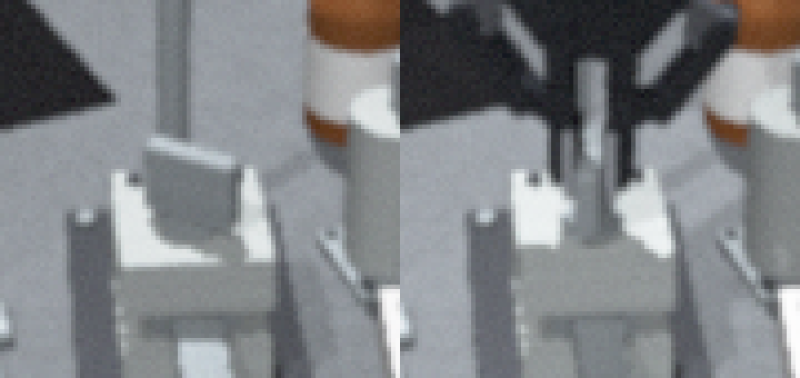

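Last crop: the head is turned end-on in the jaws at (200,590) and the fork sits unchanged. The twist works, so I reverse and continue.

```bash

python3 -m jog '{"turn":[[0,0,-0.1],[0,0,-0.148],[0,0,-0.148],[0,0,-0.148],[0,0,-0.148],[0,0,-0.148],[0,0,-0.148],[0,0,-0.148],[0,0,-0.148],[0,0,-0.148]],"xyz":[[0,0,0],[0,0,0],[0,0,-0.03],[0,0,-0.03],[0,0,-0.03],[0,0,-0.03],[0,0,-0.03],[0,0,-0.03],[0,0,-0.03],[0,0,-0.03]],"claw":[0.5,0.5,0.5,0.5,0.5,0.5,0.5,0.5,0.5,0.5]}'
python3 -m jog '{"turn":[[0,0,-0.148],[0,0,-0.148],[0,0,-0.148],[0,0,-0.148],[0,0,-0.148],[0,0,-0.148],[0,0,-0.148],[0,0,-0.148],[0,0,-0.148],[0,0,-0.148]],"xyz":[[0,0,-0.03],[0,0,-0.03],[0,0,-0.03],[0,0,-0.03],[0,0,-0.03],[0,0,-0.03],[0,0,-0.03],[0,0,-0.03],[0,0,-0.03],[0,0,-0.03]],"claw":[0.5,0.5,0.5,0.5,0.5,0.5,0.5,0.5,0.5,0.5]}'
python3 -c "
from h import *
s=get_state();print(s['qpos'],s['moment'])"
```

```text
clock: 11.25
position: [566.4, 17.4, 73.4]
tcp_rot: [3.141, -0.0, 2.65]
force: [4.1, 0.5, -10.3]
opening: 10.6
grasp_force: 68.2
clock: 12.25
position: [566.3, 19.0, 76.7]
tcp_rot: [3.14, 0.004, -2.152]
force: [3.5, 4.3, -6.4]
opening: 10.2
grasp_force: 68.7
[-0.09923626  0.46805893 -0.32220671  0.78059093  0.00432512 -1.08848967] [ 1.11393675 -0.8108259  -0.13205937]
```

```bash

python3 -m jog '{"turn":[[0,0,0.1],[0,0,0.148],[0,0,0.148],[0,0,0.148],[0,0,0.148],[0,0,0.148],[0,0,0.148],[0,0,0.148],[0,0,0.148],[0,0,0.148]],"xyz":[[0,0,0],[0,0,0],[0,0,-0.03],[0,0,-0.03],[0,0,-0.03],[0,0,-0.03],[0,0,-0.03],[0,0,-0.03],[0,0,-0.03],[0,0,-0.03]],"claw":[0.5,0.5,0.5,0.5,0.5,0.5,0.5,0.5,0.5,0.5]}'
python3 -m jog '{"turn":[[0,0,0.148],[0,0,0.148],[0,0,0.148],[0,0,0.148],[0,0,0.148],[0,0,0.148],[0,0,0.148],[0,0,0.148],[0,0,0.148],[0,0,0.148]],"xyz":[[0,0,-0.03],[0,0,-0.03],[0,0,-0.03],[0,0,-0.03],[0,0,-0.03],[0,0,-0.03],[0,0,-0.03],[0,0,-0.03],[0,0,-0.03],[0,0,-0.03]],"claw":[0.5,0.5,0.5,0.5,0.5,0.5,0.5,0.5,0.5,0.5]}'
python3 -m jog '{"turn":[[0,0,-0.1],[0,0,-0.148],[0,0,-0.148],[0,0,-0.148],[0,0,-0.148],[0,0,-0.148],[0,0,-0.148],[0,0,-0.148],[0,0,-0.148],[0,0,-0.148]],"xyz":[[0,0,0],[0,0,0],[0,0,-0.03],[0,0,-0.03],[0,0,-0.03],[0,0,-0.03],[0,0,-0.03],[0,0,-0.03],[0,0,-0.03],[0,0,-0.03]],"claw":[0.5,0.5,0.5,0.5,0.5,0.5,0.5,0.5,0.5,0.5]}'
python3 -m jog '{"turn":[[0,0,-0.148],[0,0,-0.148],[0,0,-0.148],[0,0,-0.148],[0,0,-0.148],[0,0,-0.148],[0,0,-0.148],[0,0,-0.148],[0,0,-0.148],[0,0,-0.148]],"xyz":[[0,0,-0.03],[0,0,-0.03],[0,0,-0.03],[0,0,-0.03],[0,0,-0.03],[0,0,-0.03],[0,0,-0.03],[0,0,-0.03],[0,0,-0.03],[0,0,-0.03]],"claw":[0.5,0.5,0.5,0.5,0.5,0.5,0.5,0.5,0.5,0.5]}'
python3 -c "
from h import *
s=get_state();print(s['qpos'],s['moment'])"
```

```text
clock: 13.25
position: [566.5, 17.7, 79.3]
tcp_rot: [3.14, 0.0, 2.687]
force: [2.7, 0.8, -6.7]
opening: 10.6
grasp_force: 68.7
clock: 14.25
position: [565.0, 17.4, 81.7]
tcp_rot: [-3.139, 0.0, 1.207]
force: [0.6, 0.3, -6.3]
opening: 10.7
grasp_force: 68.6
clock: 15.25
position: [566.4, 17.8, 84.4]
tcp_rot: [3.14, -0.0, 2.65]
force: [3.3, 1.6, -7.5]
opening: 10.5
grasp_force: 68.4
clock: 16.25
position: [565.0, 18.4, 88.1]
tcp_rot: [3.139, 0.001, -2.152]
force: [-0.8, 3.2, 0.7]
opening: 10.2
grasp_force: 69.8
[-0.09949585  0.45468458 -0.31046054  0.80750238  0.00244762 -1.08893369] [ 0.68280894  0.48766375 -0.10148275]
```

```bash

python3 -m jog '{"turn":[[0,0,0.1],[0,0,0.148],[0,0,0.148],[0,0,0.148],[0,0,0.148],[0,0,0.148],[0,0,0.148],[0,0,0.148],[0,0,0.148],[0,0,0.148]],"xyz":[[0,0,0],[0,0,0],[0,0,-0.03],[0,0,-0.03],[0,0,-0.03],[0,0,-0.04],[0,0,-0.04],[0,0,-0.05],[0,0,-0.1],[0,0,-0.1]],"claw":[0.5,0.5,0.5,0.5,0.5,0.5,0.5,0.5,0.5,0.5]}'
python3 -m jog '{"turn":[[0,0,0],[0,0,0],[0,0,0],[0,0,0],[0,0,0],[0,0,0],[0,0,0],[0,0,0],[0,0,0],[0,0,0]],"xyz":[[0,0,-0.05],[0,0,-0.1],[0,0,-0.2],[0,0,-0.4],[0,0,-0.4],[0,0,-0.4],[0,0,-0.4],[0,0,-0.4],[0,0,-0.4],[0,0,-0.4]],"claw":[0.5,0.5,0.5,0.5,0.5,0.5,0.5,0.5,0.5,0.5]}'
python3 -c "
from h import *
c=cam('side')
s=get_state();print(s['qpos'],s['moment'])
for k in('bore','pin_tip','pin_land','pin_head'):print(k,[(np.round(x['at'],1),round(x['p'],2)) for x in tip_of('side',k)])
print(proj(c,[566,16.5,82]),proj(c,[566,16.5,140]))"
```

```text
clock: 17.25
position: [565.5, 17.1, 92.2]
tcp_rot: [-3.141, -0.001, 2.686]
force: [0.0, 0.1, -1.4]
opening: 10.3
grasp_force: 69.4
clock: 18.25
position: [566.0, 17.1, 124.3]
tcp_rot: [3.142, 0.0, 2.69]
force: [-0.6, -0.5, -0.6]
opening: 10.7
grasp_force: 69.4
[-1.00142971e-01  4.17384065e-01 -2.64582734e-01  8.87832117e-01
 -3.66121376e-05  3.51543271e-01] [ 0.03678065  0.01680234 -0.06202023]
bore [(array([257.7, 312.8]), 0.7)]
pin_tip [(array([284. , 401.5]), 0.9), (array([237.9, 312.1]), 0.33)]
pin_land [(array([241. , 313.3]), 0.82), (array([262.2, 404. ]), 0.65)]
pin_head [(array([249.8, 404.4]), 0.97), (array([222. , 312.8]), 0.55), (array([394.5, 441.2]), 0.29)]
(np.float64(254.87967361228652), np.float64(313.0060768350382)) (np.float64(230.4428575157316), np.float64(313.1574915407074))
```

```bash

python3 -m jog '{"turn":[[0,0,0],[0,0,0],[0,0,0],[0,0,0],[0,0,0],[0,0,0],[0,0,0],[0,0,0],[0,0,0],[0,0,0]],"xyz":[[0,0,-0.6],[0,0,-0.9],[0,0,-1.2],[0,0,-1.2],[-0.6,-2,0],[-1.12,-3.9,0],[-1.12,-3.9,0],[-1.12,-3.9,0],[-1.12,-3.9,0],[-1.12,-3.9,0]],"claw":[0.5,0.5,0.5,0.5,0.5,0.5,0.5,0.5,0.5,0.5]}'
python3 -m jog '{"turn":[[0,0,0],[0,0,0],[0,0,0],[0,0,0],[0,0,0],[0,0,-0.145],[0,0,-0.145],[0,-0.14,0],[0,-0.14,0],[0,-0.12,0]],"xyz":[[-1.12,-3.9,0],[-1.12,-3.9,0],[-1.12,-3.9,0],[-1.12,-3.9,0],[-0.6,-1.9,0],[0,0,0],[0,0,0],[0,0,0],[0,0,0],[0,0,0]],"claw":[0.5,0.5,0.5,0.5,0.5,0.5,0.5,0.5,0.5,0.5]}'
python3 - <<'E'
from h import *
np.set_printoptions(precision=2,suppress=True)
c=cam('side');t=cam('top');cv2.imwrite('pics/s9.png',c[0]['pixels'])
s=get_state();print(s['qpos'],s['position'],s['tcp_rot'],s['force'])
Rm=R.from_euler('xyz',s['tcp_rot']).as_matrix();p=s['position']
print('tip',p+Rm@[0,0,54.2],proj(c,p+Rm@[0,0,54.2]),'head',proj(c,p+Rm@[0,0,-33.8]))
for k in('pin_tip','pin_head','tub','link_center','bore'):print(k,[(np.round(x['at'],1),round(x['p'],2)) for x in tip_of('side',k)])
# tub corners by side: rim
for n,cc in(('side',c),('top',t)): print(n,[np.round(proj(cc,np.array([473,-378,70])+R.from_euler('z',-.16).apply([a*70,b*60,0])),0) for a,b in((1,1),(1,-1),(-1,-1),(-1,1))])
E
```

```text
clock: 19.5
position: [528.0, -205.2, 164.3]
tcp_rot: [-3.142, 0.002, 2.69]
force: [1.0, 0.1, -1.6]
opening: 10.3
grasp_force: 69.4
clock: 20.5
position: [497.6, -382.7, 164.3]
tcp_rot: [-3.14, 0.406, 2.981]
force: [0.1, -1.2, -1.9]
opening: 10.9
grasp_force: 69.4
[-0.92  0.26 -0.48  0.53  0.27 -0.72] [ 492.09 -378.64  159.79] [3.14 0.39 2.98] [-0.91  0.63 -1.67]
tip [ 512.7  -381.8   109.76] (np.float64(409.70999844886467), np.float64(351.67844594517004)) head (np.float64(367.06721719603127), np.float64(326.8318293226959))
pin_tip [(array([281.2, 402.2]), 0.74), (array([406.5, 354. ]), 0.69)]
pin_head [(array([258.1, 312.2]), 0.74), (array([247.9, 404.9]), 0.67), (array([365.6, 328.9]), 0.59)]
tub [(array([275.9, 208.6]), 0.19)]
link_center [(array([360.6, 218. ]), 0.76), (array([387.3, 340.2]), 0.54), (array([285.1, 317.4]), 0.42)]
bore [(array([255.2, 311.2]), 0.91)]
side [array([393., 364.]), array([472., 383.]), array([482., 268.]), array([400., 267.])]
top [array([243., 474.]), array([250., 531.]), array([318., 525.]), array([310., 467.])]
```

```bash

python3 -m jog '{"turn":[[0,0,0],[0,0,0],[0,0,0],[0,0,0],[0,0,0],[0,0,0],[0,0,0],[0,0,0],[0,0,0],[0,0,0]],"xyz":[[0.62,0,1.47],[0.62,0,1.47],[0.62,0,1.47],[0.62,0,1.47],[0.62,0,1.47],[0.4,0,0.95],[0,0,0],[0,0,0],[0,0,0],[0,0,0]],"claw":[0.5,0.5,0.5,0.5,0.5,0.5,0.5,0.5,0.5,0.5]}'
python3 - <<'E'
from h import *
np.set_printoptions(precision=2,suppress=True)
c=cam('side')
s=get_state();print(s['qpos'],s['position'],s['tcp_rot'],s['force'])
Rm=R.from_euler('xyz',s['tcp_rot']).as_matrix();p=s['position']
print('tip',p+Rm@[0,0,54.2],proj(c,p+Rm@[0,0,54.2]),'head',proj(c,p+Rm@[0,0,-33.8]))
for k in('pin_tip','pin_head'):print(k,[(np.round(x['at'],1),round(x['p'],2)) for x in tip_of('side',k)])
E
```

```text
clock: 21.85
position: [497.9, -383.7, 73.8]
tcp_rot: [-3.14, 0.401, 2.98]
force: [0.2, 0.1, -1.9]
opening: 10.6
grasp_force: 69.5
[-0.92  0.38 -0.58  0.31  0.27 -0.72] [ 497.73 -383.59   73.73] [-3.14  0.4   2.98] [ 0.2   0.03 -2.24]
tip [ 518.61 -387.05   23.84] (np.float64(452.9570691248933), np.float64(353.9253885286742)) head (np.float64(416.54849555143255), np.float64(330.5842541779353))
pin_tip [(array([454.8, 351.3]), 0.73), (array([282.3, 399.5]), 0.57), (array([288.9, 315.1]), 0.28)]
pin_head [(array([247.3, 405.5]), 0.96), (array([416.3, 332.8]), 0.83), (array([394.6, 444.2]), 0.55)]
```

```bash

python3 -m jog '{"turn":[[0,0,0],[0,0,0],[0,0,0],[0,0,0],[0,0,0],[0,0,0],[0,0,0],[0,0,0],[0,0,0],[0,0,0]],"xyz":[[0.31,0,0.74],[0,0,0],[0,0,0],[0,0,0],[0,0,0],[0,0,0],[0,0,0],[0,0,-1],[0,0,-3],[0,0,-4]],"claw":[0.5,0.5,4,4,4,4,4,4,4,4]}'
python3 - <<'E'
from h import *
np.set_printoptions(precision=2,suppress=True)
c=cam('side');t=cam('top')
s=get_state();print(s['qpos'],s['position'],s['tcp_rot'],s['force'],s['opening'])
cv2.imwrite('pics/v10.png',np.hstack([cv2.resize(c[0]['pixels'][340:480,240:400],(457,400),interpolation=3),cv2.resize(t[0]['pixels'][230:330,455:540],(340,400),interpolation=3)]))
for n in('side','top'):
  for k in('pin_tip','pin_head','pin_center','link_center','link_end','bore'):print(n,k,[(np.round(x['at'],1),round(x['p'],2)) for x in tip_of(n,k)])
E
```

```text
clock: 23.0
position: [465.5, -376.7, 138.1]
tcp_rot: [3.139, 0.398, 2.979]
force: [1.5, -1.4, 1.1]
opening: 40.0
grasp_force: 0.0
[-0.96  0.25 -0.56  0.47  0.28 -0.76] [ 467.35 -380.49  144.05] [-3.14  0.41  2.98] [ 0.13 -0.89  0.39] 39.64581872627896
side pin_tip [(array([282.8, 400.9]), 0.68), (array([460. , 347.2]), 0.63), (array([267.6, 313.6]), 0.49)]
side pin_head [(array([250.6, 404.8]), 0.86), (array([454.6, 289.4]), 0.64), (array([460.1, 315. ]), 0.15)]
side pin_center [(array([454.9, 311.5]), 0.8), (array([263.2, 405.6]), 0.68), (array([458.4, 317. ]), 0.62)]
side link_center [(array([286.4, 315.8]), 0.96), (array([360.7, 217.5]), 0.61)]
side link_end [(array([312.3, 318.4]), 0.69), (array([334.6, 245.6]), 0.65)]
side bore [(array([258.6, 313.3]), 0.62)]
top pin_tip [(array([161.4, 322.4]), 0.77), (array([257.2, 488.5]), 0.65), (array([241.7, 308. ]), 0.6), (array([185.2, 449.9]), 0.46)]
top pin_head [(array([147.7, 318.2]), 0.71), (array([298.8, 494.6]), 0.57)]
top pin_center [(array([284.2, 489.3]), 0.93), (array([152.7, 315.7]), 0.53)]
top link_center [(array([242.7, 336. ]), 0.93), (array([334.4, 389.3]), 0.92), (array([282. , 493.6]), 0.24)]
top link_end [(array([311.1, 362.4]), 0.79), (array([245.1, 372.8]), 0.58), (array([287. , 490.3]), 0.3)]
top bore [(array([239.1, 309.8]), 0.81)]
```

Networks place the pin flat in the tub: tip at top (257,488), head at (299,495). Now the link.

```bash

python3 -m jog '{"turn":[[0,0.14,0],[0,0.14,0],[0,0.12,0],[0,0,0],[0,0,0],[0,0,0],[0,0,0],[0,0,0],[0,0,0],[0,0,0]],"xyz":[[0,0,0],[0,0,0],[0,0,0],[-0.42,4.28,0],[-0.42,4.28,0],[-0.42,4.28,0],[-0.42,4.28,0],[-0.42,4.28,0],[-0.42,4.28,0],[-0.42,4.28,0]],"claw":[4,4,4,4,4,4,4,4,4,4]}'
python3 -m jog '{"turn":[[0,0,0],[0,0,-0.148],[0,0,-0.148],[0,0,-0.148],[0,0,-0.148],[0,0,-0.148],[0,0,-0.148],[0,0,-0.148],[0,0,-0.148],[0,0,-0.148]],"xyz":[[-0.42,4.28,0],[0,0,0],[0,0,0],[0,0,0],[0,0,0],[0,0,0],[0,0,0],[0,0,0],[0,0,0],[0,0,0]],"claw":[4,4,4,4,4,4,4,4,4,4]}'
python3 -m jog '{"turn":[[0,0,-0.12],[0,0,-0.118],[0,0,0],[0,0,0],[0,0,0],[0,0,0],[0,0,0],[0,0,0],[0,0,0],[0,0,0]],"xyz":[[0,0,0],[0,0,0],[0,0,0.5],[0,0,1],[0,0,1],[0,0,1],[0,0,0.5],[0,0,0],[0,0,0],[0,0,0]],"claw":[4,4,4,4,4,4,4,4,4,4]}'
python3 -c "
from h import *
c=cam('side')
s=get_state();print(s['position'],s['tcp_rot'],s['opening'],s['qpos'].round(2))
for n in('side',):
  for k in('link_center','link_end'):print(n,k,[(np.round(x['at'],1),round(x['p'],2),onz(c,x['at'],42).round(0)) for x in tip_of(n,k)])
"
```

```text
clock: 24.7
position: [544.2, -85.3, 138.4]
tcp_rot: [3.142, 0.0, 2.98]
force: [0.1, -0.2, -0.2]
opening: 39.7
grasp_force: 0.0
clock: 25.7
position: [555.0, -45.4, 138.2]
tcp_rot: [3.141, 0.0, -1.965]
force: [0.0, -1.0, 0.1]
opening: 39.8
grasp_force: 0.0
clock: 26.7
position: [555.3, -45.6, 98.9]
tcp_rot: [-3.141, -0.0, -1.734]
force: [0.3, 0.0, 0.4]
opening: 40.2
grasp_force: 0.0
[555.34149372 -45.5953268   98.94153667] [-3.1406486e+00 -1.0103632e-06 -1.7335256e+00] 40.07732217309249 [-0.21  0.43 -0.32  0.82  0.   -1.62]
side link_center [(array([361.2, 221.1]), 0.75, array([ 357., -190.,   42.])), (array([280.3, 212. ]), 0.25, array([360.,  35.,  42.]))]
side link_end [(array([312.8, 319. ]), 0.96, array([ 543., -114.,   42.])), (array([334.9, 246.5]), 0.8, array([ 406., -139.,   42.]))]
```

```bash

python3 -m jog '{"turn":[[0,0,0],[0,0,0],[0,0,0],[0,0,0],[0,0,0],[0,0,0],[0,0,0],[0,0,0],[0,0,0],[0,0,0]],"xyz":[[1.1,0,1.5],[0,0,2],[0,0,2],[0,0,1.2],[0,0,0.8],[0,0,0.7],[0,0,0.5],[0,0,0.3],[0,0,0],[0,0,0]],"claw":[4,4,4,4,4,4,4,4,4,4]}'
python3 -m jog '{"turn":[[0,0,0],[0,0,0],[0,0,0],[0,0,0],[0,0,0],[0,0,0],[0,0,0],[0,0,0],[0,0,0],[0,0,0]],"xyz":[[0,0,0],[0,0,0],[0,0,0],[0,0,0],[0,0,0],[0,0,0],[0,0,0],[0,0,0],[0,0,0],[0,0,0]],"claw":[3,2.5,2,1.5,1.5,1.5,1.5,1.5,1.5,1.5]}' 60

```

```text
clock: 27.85
position: [553.4, -56.4, 8.8]
tcp_rot: [-3.141, -0.0, -1.733]
force: [-0.4, -0.4, 0.7]
opening: 39.9
grasp_force: 0.0
clock: 28.85
position: [553.4, -56.4, 9.0]
tcp_rot: [-3.141, -0.0, -1.733]
force: [-0.5, -1.1, 4.9]
opening: 20.3
grasp_force: 59.0
```

```bash

python3 -m jog '{"turn":[[0,0,0],[0,0,0],[0,0,0],[0,0,0],[0,0,0],[0,0,0],[0,0,0],[0,0,0],[0,0,0],[0,0,0]],"xyz":[[0,0,-0.1],[0,0,-0.05],[0.3,0,0],[0.5,0,0],[0.7,0,0],[0.7,0,0],[0.7,0,0],[0.7,0,0],[0.7,0,0],[0.7,0,0]],"claw":[1.5,1.5,1.5,1.5,1.5,1.5,1.5,1.5,1.5,1.5]}'
python3 -m jog '{"turn":[[0,0,0],[0,0,0],[0,0,0],[0,0,0],[0,0,0],[0,0,0],[0,0,0],[0,0,0],[0,0,0],[0,0,0]],"xyz":[[0.7,0,0],[1,0,0],[1,0,0],[1,0,0],[1,0,0],[0,0,0],[0,0,0],[0,0,0],[0,0,0],[0,0,0]],"claw":[1.5,1.5,1.5,1.5,1.5,1.5,1.5,1.5,1.5,1.5]}'
python3 - <<'E'
from h import *
np.set_printoptions(precision=2,suppress=True)
c=cam('side');t=cam('top')
s=get_state();print(s['moment'],s['qpos'])
for n,cc in(('side',c),('top',t)):
  for k in('link_center','link_end','link_eye','bore'):print(n,k,[(np.round(x['at'],1),round(x['p'],2),onz(cc,x['at'],82 if k=='bore' else 43.5).round(0)) for x in tip_of(n,k)])
E
```

```text
clock: 29.85
position: [544.9, -106.4, 10.0]
tcp_rot: [-3.142, -0.0, -1.734]
force: [0.4, -0.4, -2.2]
opening: 19.7
grasp_force: 58.8
clock: 30.85
position: [537.5, -151.7, 10.0]
tcp_rot: [3.142, 0.0, -1.733]
force: [0.1, 0.2, -2.9]
opening: 20.3
grasp_force: 58.8
[-0.04 -0.03 -0.01] [-0.41  0.54 -0.41  0.62  0.   -1.82]
side link_center [(array([318.9, 323.2]), 0.94, array([ 546., -134.,   44.])), (array([361.1, 217.9]), 0.91, array([ 352., -190.,   44.]))]
side link_end [(array([334.3, 245.2]), 0.94, array([ 404., -139.,   44.])), (array([348.8, 324.2]), 0.89, array([ 527., -206.,   44.]))]
side link_eye [(array([385.5, 193.9]), 0.87, array([ 313., -231.,   44.]))]
side bore [(array([258.1, 314.3]), 0.76, array([566.,   5.,  82.]))]
top link_center [(array([251.2, 378.3]), 0.95, array([ 540., -133.,   44.]))]
top link_end [(array([312.2, 363.2]), 0.5, array([411., -96.,  44.]))]
top link_eye [(array([248.2, 354.6]), 0.84, array([548., -82.,  44.])), (array([287. , 314.2]), 0.68, array([467.,   7.,  44.])), (array([199.4, 334.4]), 0.16, array([656., -41.,  44.]))]
top bore [(array([240.6, 308.7]), 0.61, array([564.,  16.,  82.])), (array([336.2, 275.7]), 0.29, array([370.,  87.,  82.]))]
```

```bash

python3 -m jog '{"turn":[[0,0,0],[0,0,0],[0,0,0],[0,0,0],[0,0,0],[0,0,0],[0,0,0],[0,0,0],[0,0,0],[0,0,0]],"xyz":[[0,0,-1.5],[0,0,-3],[0,0,-3],[0,0,-2.5],[-2,0.7,0],[-4.18,1.5,0],[-4.18,1.5,0],[-4.18,1.5,0],[-4.18,1.5,0],[-4.18,1.5,0]],"claw":[1.5,1.5,1.5,1.5,1.5,1.5,1.5,1.5,1.5,1.5]}'
python3 -m jog '{"turn":[[0,0,0],[0,0,0],[0,0,0],[0,0,0],[0,0,0],[0,0,0],[0,0,0.1],[0,0,0.137],[0,0,0.137],[0,0,0.137]],"xyz":[[-4.18,1.5,0],[-4.18,1.5,0],[-4.18,1.5,0],[-4.18,1.5,0],[-4.18,1.5,0],[-2.1,0.7,0],[0,0,0],[0,0,0],[0,0,0],[0,0,0]],"claw":[1.5,1.5,1.5,1.5,1.5,1.5,1.5,1.5,1.5,1.5]}'
python3 -m jog '{"turn":[[0,0,0.137],[0,0,0.137],[0,0,0.137],[0,0,0.137],[0,0,0.137],[0,0,0.037],[0,0,0],[0,0,0],[0,0,0],[0,0,0]],"xyz":[[0,0,0],[0,0,0],[0,0,0],[0,0,0],[0,0,0],[0,0,0],[0,0,2],[0,0,2],[0,0,2],[0,0,0]],"claw":[1.5,1.5,1.5,1.5,1.5,1.5,1.5,1.5,1.5,1.5]}'
python3 - <<'E'
from h import *
np.set_printoptions(precision=2,suppress=True)
c=cam('side');t=cam('top')
s=get_state();print(s['position'],s['tcp_rot'],s['qpos'],s['force'])
for n,cc in(('side',c),('top',t)):
  for k,z in(('link_center',85),('link_end',85),('link_eye',85),('bore',82)):print(n,k,[(np.round(x['at'],1),round(x['p'],2),onz(cc,x['at'],z).round(0)) for x in tip_of(n,k)])
E
```

```text
clock: 32.35
position: [493.0, 88.7, 110.1]
tcp_rot: [-3.141, 0.0, -1.734]
force: [-0.0, 0.2, -1.2]
opening: 20.6
grasp_force: 59.2
clock: 33.35
position: [449.6, 327.5, 109.8]
tcp_rot: [3.141, -0.0, -2.25]
force: [0.8, -0.7, -3.1]
opening: 19.9
grasp_force: 59.2
clock: 34.35
position: [447.5, 326.1, 47.4]
tcp_rot: [-3.14, -0.005, -2.966]
force: [0.1, -0.6, -2.5]
opening: 20.4
grasp_force: 59.1
[449.58 327.26  50.01] [-3.14 -0.   -2.97] [ 0.5   0.48 -0.38  0.71  0.    0.32] [ 0.01 -0.72 -1.97]
side link_center [(array([360.2, 220. ]), 0.76, array([ 356., -230.,   85.])), (array([192.9, 243.1]), 0.66, array([464., 330.,  85.]))]
side link_end [(array([202.1, 211.2]), 0.78, array([382., 299.,  85.])), (array([336.3, 244.8]), 0.72, array([ 399., -188.,   85.]))]
side link_eye [(array([188.6, 263.4]), 0.69, array([519., 342.,  85.])), (array([385.3, 198.6]), 0.68, array([ 323., -270.,   85.])), (array([299. , 266.8]), 0.43, array([ 450., -104.,   85.]))]
side bore [(array([258.2, 311.8]), 0.71, array([561.,   5.,  82.])), (array([467.6, 322.2]), 0.55, array([ 460., -432.,   82.])), (array([297.8, 362.9]), 0.36, array([ 617., -139.,   82.]))]
top link_center [(array([293.8, 156.4]), 0.88, array([462., 331.,  85.])), (array([335.4, 388.2]), 0.78, array([ 367., -141.,   85.]))]
top link_end [(array([328.4, 161.7]), 0.92, array([392., 320.,  85.])), (array([310.3, 365.5]), 0.6, array([418., -97.,  85.])), (array([297.5, 495.5]), 0.52, array([ 438., -362.,   85.]))]
top link_eye [(array([268.1, 155.6]), 0.8, array([515., 333.,  85.])), (array([356.3, 411.9]), 0.8, array([ 324., -187.,   85.])), (array([201.1, 332.3]), 0.58, array([645., -36.,  85.])), (array([182.4, 220.2]), 0.46, array([691., 199.,  85.])), (array([290.9, 171.9]), 0.37, array([467., 299.,  85.]))]
top bore [(array([237.9, 307.9]), 0.57, array([570.,  17.,  82.]))]
```

```bash

python3 -m jog '{"turn":[[0,0,0],[0,0,0],[0,0,0],[0,0,0],[0,0,0],[0,0,0],[0,0,0],[0,0,0],[0,0,0],[0,0,0]],"xyz":[[0,0,1.5],[0,0,1.5],[0,0,1.2],[0,0,1],[0,0,0.6],[0,0,0.5],[0,0,0.3],[0,0,0.2],[0,0,0.1],[0,0,0]],"claw":[1.5,1.5,1.5,1.5,1.5,1.5,1.5,1.5,1.5,1.5]}'
```

```text
clock: 35.85
position: [450.0, 327.5, -18.9]
tcp_rot: [3.142, 0.0, -2.966]
force: [0.3, -0.1, -2.6]
opening: 20.5
grasp_force: 59.2
```

```bash

python3 -m jog '{"turn":[[0,0,0],[0,0,0],[0,0,0],[0,0,0],[0,0,0],[0,0,0],[0,0,0],[0,0,0],[0,0,0],[0,0,0]],"xyz":[[0,0,0.05],[0,0,0.05],[0,0,0.05],[0,0,0],[0,0,0],[0,0,0],[0,0,0],[0,0,0],[0,0,0],[0,0,0]],"claw":[1.5,1.5,1.5,1.5,1.5,1.5,1.5,1.5,1.5,1.5]}'
```

```text
clock: 36.85
position: [449.9, 327.4, -20.5]
tcp_rot: [3.142, 0.0, -2.966]
force: [0.4, 0.7, -2.4]
opening: 20.1
grasp_force: 59.2
```

```bash

python3 -m jog '{"turn":[[0,0,0],[0,0,0],[0,0,0],[0,0,0],[0,0,0],[0,0,0],[0,0,0],[0,0,0],[0,0,0],[0,0,0]],"xyz":[[0,0,0.05],[0,0,0.05],[0,0,0],[0,0,0],[0,0,0],[0,0,0],[0,0,0],[0,0,0],[0,0,0],[0,0,0]],"claw":[1.5,1.5,1.5,1.5,2.4,2.8,3.2,4,4,4]}'
python3 -m jog '{"turn":[[0,0,0],[0,0,0],[0,0,0],[0,0,0],[0,0,0],[0,0,0],[0,0,0],[0,0,0],[0,0,0],[0,0,0]],"xyz":[[0,0,0],[0,0,-1],[0,0,-2],[0,0,-3],[0,0,-4],[0,0,-4],[0,0,-4],[-3,0,0],[4,-4,0],[4,-3,0]],"claw":[4,4,4,4,4,4,4,4,4,4]}'
python3 - <<'E'
from h import *
c=cam('side');t=cam('top')
cv2.imwrite('pics/fin.png',np.hstack([cv2.resize(c[0]['pixels'],(400,300)),cv2.resize(t[0]['pixels'],(400,300))]))
a=np.vstack([np.hstack([cv2.resize(c[0]['pixels'][180:260,180:320],(400,229),interpolation=3),cv2.resize(c[0]['pixels'][390:480,255:395],(400,229))]),np.hstack([cv2.resize(c[0]['pixels'],(400,300)),cv2.resize(t[0]['pixels'],(400,300))])])
cv2.imwrite('pics/fin.png',a)
for n,cc in(('side',c),('top',t)):
  for k,z in(('link_center',12),('link_end',12),('link_eye',12)):print(n,k,[(np.round(x['at'],1),round(x['p'],2),onz(cc,x['at'],z).round(0)) for x in tip_of(n,k)])
E
```

```text
clock: 37.85
position: [449.9, 327.4, -21.6]
tcp_rot: [-3.142, -0.0, -2.966]
force: [-0.2, -0.0, 0.1]
opening: 40.2
grasp_force: 0.0
clock: 38.85
position: [418.0, 254.7, 157.8]
tcp_rot: [-3.141, -0.0, -2.966]
force: [0.1, -0.6, 0.9]
opening: 39.9
grasp_force: 0.0
side link_center [(array([215.7, 247. ]), 0.95, array([471., 341.,  12.])), (array([361.3, 220.3]), 0.94, array([ 356., -160.,   12.])), (array([280.7, 211.3]), 0.5, array([358.,  75.,  12.]))]
side link_end [(array([335.3, 246. ]), 0.91, array([ 407., -108.,   12.])), (array([221.5, 216. ]), 0.6, array([389., 330.,  12.])), (array([460.3, 350.8]), 0.47, array([ 514., -389.,   12.]))]
side link_eye [(array([213.9, 265.8]), 0.75, array([521., 339.,  12.])), (array([384.4, 195.7]), 0.74, array([ 313., -201.,   12.]))]
top link_center [(array([335.8, 390.6]), 0.97, array([ 356., -157.,   12.])), (array([292.1, 170.7]), 0.91, array([463., 327.,  12.]))]
top link_end [(array([311.4, 363. ]), 0.94, array([411., -98.,  12.])), (array([325. , 175.7]), 0.6, array([391., 316.,  12.]))]
top link_eye [(array([356.2, 411.8]), 0.8, array([ 312., -201.,   12.])), (array([267.1, 163.1]), 0.79, array([519., 345.,  12.])), (array([292.5, 168.5]), 0.59, array([462., 332.,  12.]))]
```

View pics/fin.png

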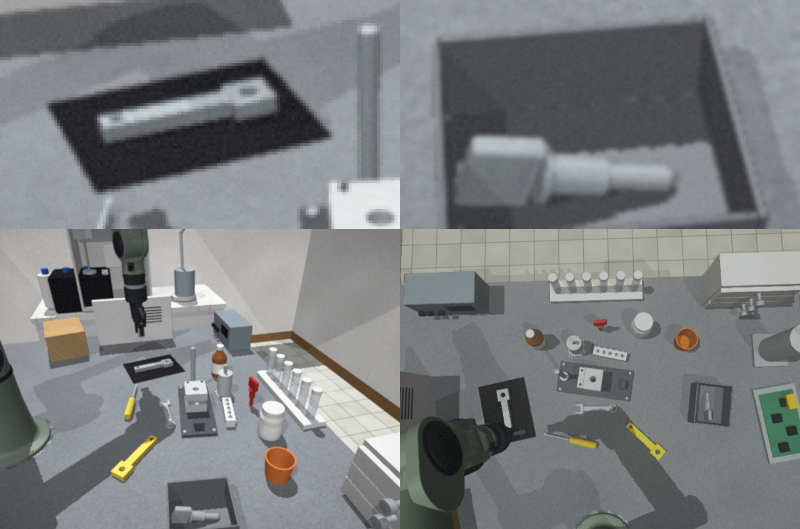

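The final picture shows the link flat and fully inside the mat (side crop, around (190,105)). The pin lies in the tub (around (560,175)), the fork is seated, and the bystanders are in place.

```bash
python3 -c "
from rig import *
print(job_done())"
```

```text
the job is handed in; nothing more can be done
None
```

I worked the pin out by twisting it back and forth and dropped it in the grey tub. The link is flat and wholly on the mat, the fork is down on its base plate, the other things look undisturbed, and the job was handed in at about 39 s; no verdict came back.

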